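# Load and lock the parts-washing basket

### The arm

A 6-joint arm with a two-finger parallel gripper is mounted at the origin on a cart in front of the work surface, level with it; the furniture and walls round the work are solid. World frame = base frame: x ahead of the robot, y to its left, z up, the work surface at z = 0. Lengths are in m, angles in rad, forces in N, time in s.
With the tool pointing down it reaches from about 0.3 to 0.825 m from the base axis. Payload 5.4 kg.
Tool frame: the origin (TCP) lies between the finger pads; the fingertips stand 8 mm ahead of it and the grasp point (between the pads) lies 11 mm behind it; y points along the fingers, z is the direction in which the jaws open and shut, and the axes are right-handed (so a half turn about y gives the same grasp; the last joint's range is limited). The gripper opens to 92 mm and grips with 3 to 60 N. Pads are 20 mm wide; open, the fingers measure 128 mm over their backs; the gripper's body (75 mm by 189 mm) begins 69 mm behind the grasp point.
Start: joints at [1.025, 0.158, 1.597, -0, 1.386, -0.21], TCP at [0.189, 0.543, 0.223] pointing down, gripper open.
Joint ranges: [-2.91, 2.91], [-0.94, 2.29], [0.18, 2.7], [-1.29, 4.43], [0.17, 2.64], [-3, 3]. Speed limits (rad/s): [2.57, 2.57, 3.14, 3.14, 3.14, 3.14].

### API

Orientations are given as a unit quaternion [x, y, z, w].
In Python, from cell import env, viewer, ticket, cut_out, place_of gives the robot as it stands. Calls block until the motion is done:
- env.reach(position, orientation): joint-space move of the TCP to a pose.
- env.move_l(position, orientation=None, max_speed=0.15): straight line of the TCP; orientation=None keeps the orientation; max_speed is the mean speed in m/s.
- env.move_j(angles): joint-space move.
- env.command_gripper(opening): finger opening in m; the grip force is fixed at half the most; returns when the fingers have stopped.
- env.hold(seconds).
- env.solve_ik(position, orientation): joint angles nearest the present ones, or None.
- env.state(): the state.
- viewer.grab_frame(name): name is "scene" or "side" or "wrist"; returns (picture, depth): 420x560x3 uint8, blue, green, red; 420x560 float32, m along the optical axis (not along the pixel's ray), 0 where there is no reading.
- viewer.camera_params(name): a dict with "camera_matrix" (3x3 intrinsics, pixels), "R" (3x3) and "t" (3): a world point X has camera coordinates R X + t. Camera axes: x right, y down, z forward; pixel columns grow to the right and rows downward; lengths in m; the calibration is good to about 2 mm. A picture is of the moment at which its call begins: read the wrist's pose just before it. camera_params takes no time and is no camera call; for the wrist camera it gives the pose at the moment of the call.
A pose or a line that the arm cannot do raises env.IKError and nothing moves.
- ticket.close_job(): hands the job in, once; it reports no verdict.
Trained networks look in the newest picture that a camera, given by its name, has taken for a name from the list of things; names that differ only in an ending like _2 or _b are one class to them, and where a whole thing is asked for, a point or a joint stands for the part that bears it (a point fixed in the world has none). Each returns a list of dicts, best first, with "confidence" (0 to 1); they miss things now and then, are a little off and sometimes report something else, mostly with a low value. They report only what shows in the picture. A call takes as long as a camera call. They do not tell look-alikes from the thing itself.
- cut_out(target, camera): "region" (420x560 bool, what is visible of it) and "bbox" ([left, top, right, bottom] in pixels, round what is visible of it).
- place_of(target, camera): "at" ([column, row] in pixels: a listed point, or the origin of a listed thing).
The state is a dict: "time": time; "joint_positions": joint angles; "dq": joint speeds; "joint_efforts": joint torques, N m; "position": TCP position; "eef_rot": TCP orientation; "wrist_force": force on the tool from outside, world axes, zero at the start; "moment": the same for the moment, N m; "width": finger opening in m.
Only numpy, scipy, OpenCV 4.12 (cv2) and the standard library are available. Lean on these libraries where they do the work, as an engineer would, in place of code of your own. Each camera call takes 0.05 s, during which the arm holds its last target. There are 200 camera calls.

### The job

Get the washing basket ready for the washer: pull up the sprung lock knob in front of it, turn it to the green dot and let it snap into that notch, so that its red tongue is out of the lid's way. Put every bearing and nut from the black mat into the basket and swing the lid fully shut, then pull the knob up again, turn it back to the red dot and let it snap home so that the tongue locks the lid. Leave the blue bottle and the solder reel where they stand.

Things in the scene. Friction and masses are not known exactly. Their poses are not given: they have to be found in the camera images.
- basket: fixed steel parts-washing basket, 140 mm (its x) by 280 mm (its y) by 55 mm high, walls and floor 3 mm, open at the top; origin at the centre of its underside, resting on the worktop; its x points away from the robot towards the lid's hinge, and the lock stands before its front (-x) wall
- lid_hinge (a point): middle of the lid's hinge line, on the basket's far top rim at basket (0.070, 0, 0.0555). The axes here turn with the lid
- lid (a joint): angle of the flat lid (140 x 280 x 5 mm, a black bar handle 34 mm high along y across the middle of its outer face): 0 = shut, 1.57 = upright; it starts leaning back at 1.7 to 1.9, stop at 2.0. The hinge is stiff: the lid stays where it is left and about 4 N at its free edge moves it, so bring it down the whole way, e.g. pushing from behind with closed fingers
- lid_edge (a point): middle of the lid's free edge, on its outer (upper when shut) face, 140 mm from the hinge
- knob_grip (a point): centre of the lock knob's black bar grip, 46 mm long (this point's x), 16 thick (y), 26 high (13 mm above and below this point). The knob's upright axis passes here, at basket (-0.098, 0); seated, this point is 86.5 mm above the worktop. A red tongue, 14 wide, 6 thick, turns with it, reaching 46 mm from the axis along +x; its top lies 4 mm below the bar
- lock_pull (a joint): how far the knob is pulled straight up (m), 0 to 0.014. A spring pulls it down with 6 N, rising to 9.5 N. At 0 its brass cross pin sits in a notch and it cannot turn (0.1 rad of play); pulled up 8 mm or more it turns freely; let go over a notch it snaps home to 0, let go between the notches it stays up
- lock_turn (a joint): turn of the knob (rad), growing counter-clockwise seen from above. 0 = locked notch, red dot: the tongue points to the basket and reaches 18 mm over the lid's front edge (3 mm above a shut lid), in the way of a lid coming down. 1.309 (75 degrees) = free notch, green dot: tongue clear of the lid. Stops 0.1 beyond each. Starts in the locked notch
- bearing_a: bare steel ball bearing, a ring 52 mm in diameter and 15 mm high, lying flat on the mat; origin at the centre of its underside. It may be absent.
- bearing_b: bare steel ball bearing, a ring 52 mm in diameter and 15 mm high, lying flat on the mat; origin at the centre of its underside. It may be absent.
- bearing_c: bare steel ball bearing, a ring 52 mm in diameter and 15 mm high, lying flat on the mat; origin at the centre of its underside. It may be absent.
- nut_a: steel hex nut, 30 mm across flats, 34 mm across corners, 16 mm high, lying flat on the mat; origin at the centre of its underside, its x axis normal to a pair of flats. It may be absent.
- nut_b: steel hex nut, 30 mm across flats, 34 mm across corners, 16 mm high, lying flat on the mat; origin at the centre of its underside, its x axis normal to a pair of flats. It may be absent.
- bottle_blue: bystander: small blue bottle with a red cap, 37 mm wide, 62 mm high; origin at the centre of its underside
- solder_reel: bystander: reel of solder with black cheeks, 56 mm across, 32 mm high; origin at the centre of its underside
Mind the look-alikes: they are no part of the job. Leave any purple look-alike of the bearing_a alone.

How it is judged:
On the way, in this order (a step that is already met when the one before it is completed fails the run):
1. the knob sits in the free notch (green dot), fully down (value of joint lock_turn above 1.19 rad and value of joint lock_pull below 0.002 m), for 0.2 s.
2. the lid is shut with all the parts in the basket, the knob still in the free notch (value of joint lid below 0.03 rad and x of bearing_a in the frame of basket between -0.067 and 0.067 m and y of bearing_a in the frame of basket between -0.137 and 0.137 m and z of bearing_a in the frame of basket between -0.003 and 0.053 m and x of bearing_b in the frame of basket between -0.067 and 0.067 m and y of bearing_b in the frame of basket between -0.137 and 0.137 m and z of bearing_b in the frame of basket between -0.003 and 0.053 m and x of bearing_c in the frame of basket between -0.067 and 0.067 m and y of bearing_c in the frame of basket between -0.137 and 0.137 m and z of bearing_c in the frame of basket between -0.003 and 0.053 m and x of nut_a in the frame of basket between -0.067 and 0.067 m and y of nut_a in the frame of basket between -0.137 and 0.137 m and z of nut_a in the frame of basket between -0.003 and 0.053 m and x of nut_b in the frame of basket between -0.067 and 0.067 m and y of nut_b in the frame of basket between -0.137 and 0.137 m and z of nut_b in the frame of basket between -0.003 and 0.053 m and value of joint lock_turn above 1.19 rad), for 0.2 s.
At the end, for the whole second after the job is handed in: every bearing and nut present lies at rest within the basket's walls and below its rim, the lid is shut (under 0.03 rad), and the knob sits in the locked notch (within 0.12 rad of 0, less than 2 mm from fully down) (value of joint lid below 0.03 rad and x of bearing_a in the frame of basket between -0.067 and 0.067 m and y of bearing_a in the frame of basket between -0.137 and 0.137 m and z of bearing_a in the frame of basket between -0.003 and 0.053 m and x of bearing_b in the frame of basket between -0.067 and 0.067 m and y of bearing_b in the frame of basket between -0.137 and 0.137 m and z of bearing_b in the frame of basket between -0.003 and 0.053 m and x of bearing_c in the frame of basket between -0.067 and 0.067 m and y of bearing_c in the frame of basket between -0.137 and 0.137 m and z of bearing_c in the frame of basket between -0.003 and 0.053 m and x of nut_a in the frame of basket between -0.067 and 0.067 m and y of nut_a in the frame of basket between -0.137 and 0.137 m and z of nut_a in the frame of basket between -0.003 and 0.053 m and x of nut_b in the frame of basket between -0.067 and 0.067 m and y of nut_b in the frame of basket between -0.137 and 0.137 m and z of nut_b in the frame of basket between -0.003 and 0.053 m and value of joint lock_turn between -0.12 and 0.12 rad and value of joint lock_pull below 0.002 m and linear speed of each of bearing_a, bearing_b, bearing_c, nut_a, nut_b below 0.02 m/s); the robot touches nothing.
It fails at once if the blue bottle moved more than 40 mm from its place (distance of bottle_blue from where it was at the start of the episode above 0.04 m).
It fails at once if the solder reel moved more than 40 mm from its place (distance of solder_reel from where it was at the start of the episode above 0.04 m).
Of bearing_a, bearing_b, bearing_c, nut_a, nut_b only 3 to 5 are there at a start; the rules pass over those that are not, and their reading is None.
At some moment in a run one of bearing_a, bearing_b, bearing_c, nut_a, nut_b may be knocked a few centimetres aside while the robot is not near it.
Once in a run the grip may slacken for a moment while it holds something.
It also fails if it takes over 210 s, if anything falls off the work surface, if the arm or the gripper's body presses on something with over 40 N, if the wrist force passes 120 N, or if a joint passes its speed limit or range.

## Working session

There is one attempt and no reset: what is moved stays moved. The work goes in short steps, each a Python script; the robot and the scene stay as the last script left them, time stands still between calls to the robot, and variables do not carry over. Pictures are saved under pics/ and viewed, about 12 in all and at most 16, crops included, and the job is handed in when it is done.

```bash
ls; mkdir -p pics; cat > h.py <<'E'
import numpy as np, cv2
from scipy.spatial.transform import Rotation as R
from cell import env, viewer, ticket, cut_out, place_of
def world(cam,u,v,z=None,d=None,P=None):
    P=P or viewer.camera_params(cam); K=np.array(P["camera_matrix"]);Rm=np.array(P["R"]);t=np.array(P["t"])
    r=Rm.T@np.linalg.solve(K,[u,v,1.]); c=-Rm.T@t
    s=d if d is not None else (z-c[2])/r[2]
    return c+s*r
def cloud(cam,depth,P=None):
    P=P or viewer.camera_params(cam); K=np.array(P["camera_matrix"]);Rm=np.array(P["R"]);t=np.array(P["t"])
    v,u=np.mgrid[:depth.shape[0],:depth.shape[1]]
    ray=np.stack([u,v,np.ones_like(u)],-1)@np.linalg.inv(K).T
    return (ray*depth[...,None]-t)@Rm
def pix(cam,X,P=None):
    P=P or viewer.camera_params(cam); c=np.array(P["R"])@X+np.array(P["t"]); p=np.array(P["camera_matrix"])@c
    return p[:2]/p[2]
def st():
    s=env.state(); return s
E
python3 - <<'E'
from h import *
s=st(); print(s["time"],s["position"],s["eef_rot"],s["width"]); print(R.from_quat(s["eef_rot"]).as_matrix().round(3))
for c in("scene","side","wrist"):
    im,d=viewer.grab_frame(c); cv2.imwrite(f"pics/{c}0.png",im); np.save(f"pics/{c}0.npy",d)
    P=viewer.camera_params(c); print(c,(-np.array(P["R"]).T@np.array(P["t"])).round(3))
    if c=="wrist": continue
    for n in("bearing_a","nut_a","basket","lid_hinge","lid_edge","knob_grip","bottle_blue","solder_reel"):
        for q in place_of(n,c):
            u,v=q["at"]; dd=d[int(min(max(v,0),419)),int(min(max(u,0),559))]
            print(c,n,round(q["confidence"],2),np.round(q["at"],1),world(c,u,v,d=dd).round(3), world(c,u,v,z=0).round(3))
E
```

```text
pics
0.0 [0.18914698 0.54236151 0.22163589] [ 0.69776929 -0.1184068   0.11789937 -0.69656126] 0.09163007987787175
[[ 0.944 -0.001  0.329]
 [-0.329 -0.002  0.944]
 [-0.    -1.    -0.002]]
scene [0.094 1.139 0.848]
scene bearing_a 0.76 [272.3 370.9] [0.379 0.578 0.001] [ 0.38   0.578 -0.   ]
scene bearing_a 0.71 [280.7 298.7] [0.451 0.4   0.001] [0.452 0.399 0.   ]
scene bearing_a 0.67 [194.2 317.3] [0.583 0.543 0.012] [0.591 0.535 0.   ]
scene bearing_a 0.64 [246.6 339.5] [ 0.463  0.532 -0.003] [0.462 0.534 0.   ]
scene bearing_a 0.6 [237.  272.8] [0.579 0.375 0.003] [ 0.581  0.372 -0.   ]
scene nut_a 0.69 [279.2 237. ] [0.543 0.226 0.018] [0.553 0.206 0.   ]
scene nut_a 0.43 [310.6 248.8] [0.459 0.221 0.009] [0.463 0.211 0.   ]
scene basket 0.94 [317.6 181.6] [ 0.569 -0.074  0.003] [ 0.57  -0.078 -0.   ]
scene lid_hinge 0.66 [296.  159.6] [ 0.642 -0.075  0.057] [ 0.681 -0.163  0.   ]
scene lid_edge 0.81 [285.  116.2] [ 0.851 -0.426 -0.002] [ 0.848 -0.421  0.   ]
scene knob_grip 0.58 [350.8 165.3] [ 0.47  -0.064  0.093] [ 0.516 -0.212  0.   ]
scene bottle_blue 0.66 [288.3 117.8] [ 0.6
[... 845 characters left out ...]
[ 0.578 -0.056  0.   ] [ 0.578 -0.057  0.   ]
side basket 0.27 [234.4 139.5] [ 0.721 -0.643 -0.006] [ 0.72  -0.627  0.   ]
side lid_hinge 0.97 [243.8 182.4] [ 0.643 -0.02   0.079] [ 0.655 -0.196  0.   ]
side lid_hinge 0.5 [299.2 172.9] [ 0.479 -0.06   0.094] [ 0.466 -0.284  0.   ]
side lid_edge 0.93 [234.8 138.3] [ 0.72  -0.653 -0.004] [ 0.719 -0.642  0.   ]
side knob_grip 0.78 [302.  171.5] [ 0.47  -0.068  0.096] [ 0.456 -0.297  0.   ]
side bottle_blue 0.83 [222.  232.8] [0.691 0.157 0.009] [0.693 0.141 0.   ]
side bottle_blue 0.67 [236.8 138.8] [ 0.666 -0.089  0.188] [ 0.71  -0.636  0.   ]
side solder_reel 0.96 [206.8 257.2] [0.714 0.29  0.018] [0.719 0.263 0.   ]
wrist [0.117 0.567 0.386]
```

View pics/scene0.png

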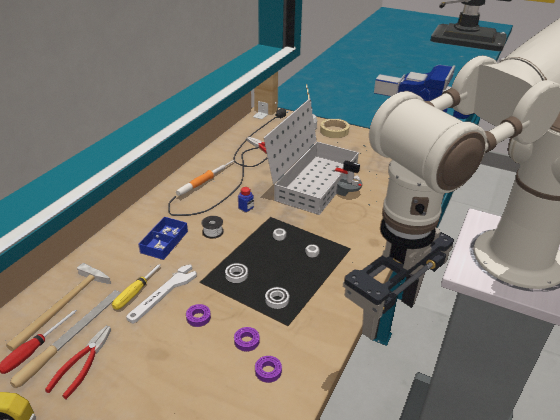

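View pics/side0.png

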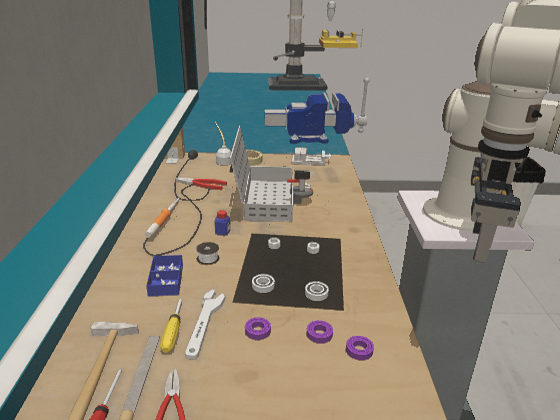

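Candidates: silver bearings on the mat at scene (236,272) and (277,297); nuts at (279,234) and (312,251). The purple rings at (198,315), (246,339) and (268,369) are look-alikes off the mat. I choose the four silver parts on the mat and check them close with the wrist camera.

```bash
cat >> h.py <<'E'
def down(yaw):  # yaw: azimuth of jaw axis (tool z); tool y down
    z=np.array([np.cos(yaw),np.sin(yaw),0]);y=np.array([0,0,-1.]);x=np.cross(y,z)
    return R.from_matrix(np.stack([x,y,z],1)).as_quat()
def best(pos,yaw):  # of the two half-turn-equivalent grasps, the one with least j6 excursion
    c=[]
    for a in(yaw,yaw+np.pi):
        q=env.solve_ik(pos,down(a))
        if q is not None: c.append((abs(q[5]),down(a),q))
    return min(c,key=lambda k:k[0])
def off(p,o,g=0.011): # TCP position for a desired grasp point
    return np.array(p)+R.from_quat(o).as_matrix()[:,1]*g
E
python3 - <<'E'
from h import *
for i,p in enumerate([(0.45,0.28,0.40),(0.42,-0.07,0.33)]):
    o=down(np.pi/2); print("ik",env.solve_ik(p,o)); env.reach(p,o)
    P=viewer.camera_params("wrist"); im,d=viewer.grab_frame("wrist"); cv2.imwrite(f"pics/w{i}.png",im); np.save(f"pics/w{i}.npy",cloud("wrist",d,P))
    print((-np.array(P["R"]).T@np.array(P["t"])).round(3),np.array(P["R"]).round(2).tolist(),st()["time"])
    for n in [("bearing_a","nut_a"),("basket","lid_hinge","lid_edge","knob_grip")][i]:
        for q in place_of(n,"wrist"):
            u,v=q["at"]; dd=d[int(min(max(v,0),419)),int(min(max(u,0),559))]
            print(n,round(q["confidence"],2),np.round(q["at"],1),world("wrist",u,v,d=dd,P=P).round(4), world("wrist",u,v,z=0,P=P).round(4))
cv2.imwrite("pics/w01.png",np.hstack([cv2.imread("pics/w0.png"),cv2.imread("pics/w1.png")])[:,::1] if 0 else cv2.resize(np.vstack([cv2.imread("pics/w0.png"),cv2.imread("pics/w1.png")]),None,fx=.71,fy=.71))
E
```

```text
ik [ 3.28397409e-01 -1.07702232e-02  1.43154677e+00 -4.44089210e-16
  1.72081611e+00 -1.24239892e+00]
[0.373 0.28  0.562] [[-0.0, 1.0, 0.0], [0.96, 0.0, 0.27], [0.27, 0.0, -0.96]] 2.5167
bearing_a 0.95 [325.5 238.6] [0.5766 0.3807 0.0032] [0.5777 0.3813 0.    ]
bearing_a 0.93 [408.6 176.5] [0.4506 0.5267 0.0145] [0.4527 0.5332 0.    ]
bearing_a 0.91 [343.  180.8] [0.4601 0.4081 0.0052] [0.4609 0.4093 0.    ]
bearing_a 0.85 [437.4 142.1] [0.3892 0.5773 0.0024] [0.3893 0.5786 0.    ]
bearing_a 0.73 [397.6 240.5] [0.5761 0.52   0.015 ] [0.5817 0.5266 0.    ]
nut_a 0.53 [241.4 226. ] [0.5447 0.2155 0.0206] [0.5512 0.2131 0.    ]
nut_a 0.47 [246.  176.1] [0.4514 0.2252 0.0043] [0.452  0.2248 0.    ]
ik [-4.50601501e-01 -2.95233503e-01  1.81836908e+00 -4.44089210e-16
  1.61845707e+00 -2.02139783e+00]
[ 0.344 -0.07   0.493] [[-0.0, 1.0, 0.0], [0.96, 0.0, 0.27], [0.27, 0.0, -0.96]] 4.0083
basket 0.59 [275.4 261.3] [ 0.5663 -0.0694  0.0028] [ 0.5676 -0.0694  0.    ]
lid_hinge 0.84 [271.5 311.6] [ 0.636  -0.076   0.0529] [ 0.6711 -0.0767  0.    ]
lid_edge 0.57 [275.2 401.5] [ 0.3966 -0.0699  0.445 ] [ 0.8858 -0.0695  0.    ]
knob_grip 0.67 [274.5 223.3] [ 0.4652 -0.0708  0.0995] [ 0.4959 -0.071   0.    ]
```

View pics/w01.png

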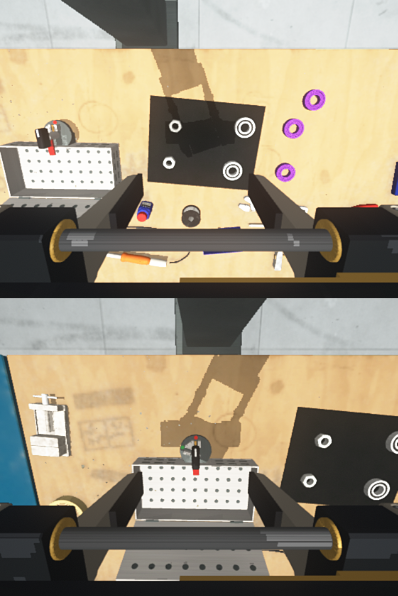

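Wrist views (half size stacked): on the mat two silver bearings at (245,128), (232,170) and two nuts at (175,126), (169,162); purple rings lie off the mat. The knob is at (196,450), its tongue pointing over the basket. I now fit the basket's and knob's pose from depth.

```bash
python3 - <<'E'
from h import *
C=np.load("pics/w1.npy"); X=C.reshape(-1,3)
def sel(X,xr,yr,zr): 
    m=np.all([(X[:,i]>r[0])&(X[:,i]<r[1]) for i,r in enumerate((xr,yr,zr))],0); return X[m]
def rect(P): 
    r=cv2.minAreaRect(P[:,:2].astype(np.float32)); return np.round(r[0],4),np.round(r[1],4),round(r[2],2)
k=sel(X,(.42,.53),(-.13,0),(.085,.12)); print("knob",len(k),rect(k),np.percentile(k[:,2],[5,50,95]))
b=sel(X,(.49,.66),(-.24,.1),(.048,.062)); print("rim",len(b),rect(b),np.percentile(b[:,2],[5,50,95]))
f=b[b[:,0]<.51]; print("front wall",np.polyfit(f[:,1],f[:,0],1),len(f))
l=sel(X,(.6,.75),(-.2,.06),(.08,.2)); 
if len(l): p=np.polyfit(l[:,2],l[:,0],1); print("lid x(z)",p,"angle",np.pi/2+np.arctan(p[0]),l[:,2].max())
C=np.load("pics/w0.npy"); X=C.reshape(-1,3)
for n,p,r in(("bA",(.578,.381),.04),("bB",(.461,.409),.04),("n1",(.549,.21),.028),("n2",(.452,.222),.028)):
    s=sel(X,(p[0]-r,p[0]+r),(p[1]-r,p[1]+r),(.009,.025)); print(n,len(s),s.mean(0).round(4),np.median(s[:,2]),rect(s), rect(s[abs(s[:,2]-np.percentile(s[:,2],80))<.003]))
E
```

```text
knob 376 (array([ 0.4695, -0.0694]), array([0.0446, 0.0156]), 0.25) [0.09470401 0.09970969 0.10124124]
rim 1758 (array([ 0.5694, -0.071 ]), array([0.28  , 0.1439]), 89.03) [0.04877622 0.05525065 0.06084395]
front wall [0.01448886 0.50044589] 575
lid x(z) [0.1983263  0.62883112] angle 1.7665820475011142 0.19416207438767188
bA 465 [0.5746 0.3814 0.0178] 0.0182574832483911 (array([0.5758, 0.3813]), array([0.0513, 0.0503]), 3.63) (array([0.5758, 0.382 ]), array([0.0512, 0.049 ]), 3.63)
bB 523 [0.4558 0.4081 0.0181] 0.01835745990084601 (array([0.4559, 0.4086]), array([0.0518, 0.0502]), 89.7) (array([0.4563, 0.4085]), array([0.0508, 0.0509]), 62.54)
n1 168 [0.5508 0.209  0.019 ] 0.020066036205696768 (array([0.552 , 0.2086]), array([0.0295, 0.0328]), 68.08) (array([0.5517, 0.2083]), array([0.0307, 0.0294]), 37.42)
n2 174 [0.4517 0.2283 0.0194] 0.01989686321880657 (array([0.4521, 0.2282]), array([0.0296, 0.0323]), 45.01) (array([0.4524, 0.228 ]), array([0.0296, 0.0316]), 44.37)
```

```bash
cat >> h.py <<'E'
K=np.array([0.4705,-0.0695]); BY=-0.0145
def say(t=""):
    s=st(); print(t,"t",round(s["time"],1),"p",np.round(s["position"],4),"w",round(s["width"],4),"F",np.round(s["wrist_force"],1),"q6",round(s["joint_positions"][5],2))
def knob(a0,a1,zg=0.0885,lift=0.0112):
    """grip the seated knob at turn a0, pull, turn to a1, lower, release, rise"""
    y0=-np.pi/2+BY+a0; o=down(y0); P=lambda z:[*K,z-0.011]
    env.command_gripper(0.05)
    env.reach(P(0.20),o); env.move_l(P(zg),o,max_speed=0.08); env.command_gripper(0.0); say("gripped")
    env.move_l(P(zg+lift),o,max_speed=0.03); say("pulled")
    for k in range(1,11):
        env.move_l(P(zg+lift),down(y0+(a1-a0)*k/10),max_speed=0.03)
    say("turned"); o=down(y0+a1-a0)
    env.move_l(P(zg),o,max_speed=0.03); say("lowered")
    env.command_gripper(0.05); env.hold(0.2); env.move_l(P(0.20),o); say("up")
def look(name,pos=(0.42,-0.07,0.33),yaw=np.pi/2):
    env.reach(pos,down(yaw)); env.hold(0.2); P=viewer.camera_params("wrist"); im,d=viewer.grab_frame("wrist"); cv2.imwrite(f"pics/{name}.png",im)
    C=cloud("wrist",d,P); return im,d,P,C
def sel(X,xr,yr,zr):
    X=X.reshape(-1,3); return X[np.all([(X[:,i]>r[0])&(X[:,i]<r[1]) for i,r in enumerate((xr,yr,zr))],0)]
def rect(P):
    r=cv2.minAreaRect(P[:,:2].astype(np.float32)); return np.round(r[0],4),np.round(r[1],4),round(r[2],2)
def knobcheck(C):
    k=sel(C,(.42,.53),(-.13,0),(.085,.13)); print("knob",len(k),rect(k),np.percentile(k[:,2],[5,50,95]).round(4))
E
python3 - <<'E'
from h import *
env.reach([0.42,-0.07,0.25],down(-np.pi/2)); say()
knob(0,1.309)
im,d,P,C=look("k1"); knobcheck(C); cv2.imwrite("pics/k1c.png",cv2.resize(im[120:400,120:440],None,fx=2,fy=2))
E
```

```text
t 6.9 p [ 0.42   -0.07    0.2501] w 0.0917 F [-0.9  0.6 -0.3] q6 1.12
gripped t 10.2 p [ 0.4706 -0.0694  0.0776] w 0.0172 F [-0.7  0.4  1. ] q6 1.18
pulled t 10.7 p [ 0.4702 -0.0694  0.0883] w 0.0167 F [  4.    0.1 -10.4] q6 1.18
turned t 13.5 p [ 0.4707 -0.0696  0.0888] w 0.0171 F [ 3.4 -2.2 -9.3] q6 -0.12
lowered t 14.1 p [ 0.4708 -0.0696  0.0777] w 0.0171 F [ 2.9 -3.1 -6.1] q6 -0.12
up t 15.8 p [ 0.4698 -0.0693  0.1879] w 0.0501 F [-0.3  0.4 -0.1] q6 -0.13
knob 419 (array([ 0.47  , -0.0694]), array([0.0458, 0.0163]), 74.98) [0.0884 0.0996 0.1013]
```

View pics/k1c.png

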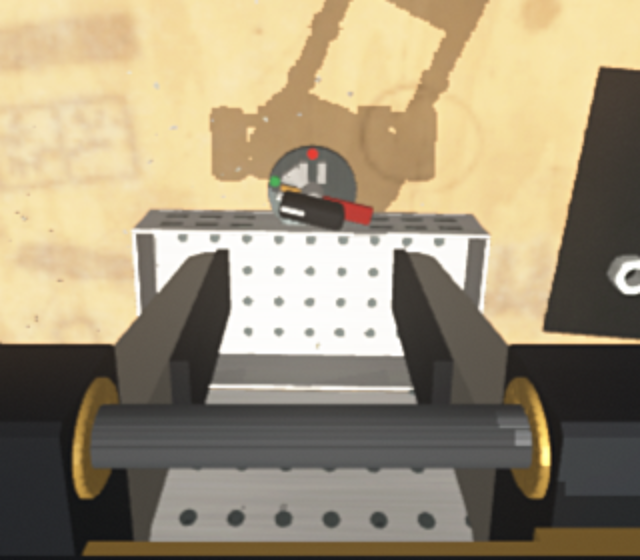

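Knob at 75° and bar top at 0.0996: seated in the green notch (crop: bar at (312,210), tongue turned right, clear of the lid). Now the parts, re-locating each one before its grasp.

```bash
cat >> h.py <<'E'
def parts(C,im,box=((.38,.66),(.12,.48))):
    m=(C[...,2]>.010)&(C[...,2]<.030)
    for i,r in enumerate(box): m&=(C[...,i]>r[0])&(C[...,i]<r[1])
    sat=cv2.cvtColor(im,cv2.COLOR_BGR2HSV)[...,1]; n,L=cv2.connectedComponents(m.astype(np.uint8)); out=[]
    for k in range(1,n):
        s=C[L==k]
        if len(s)<60 : continue
        t=s[abs(s[:,2]-np.percentile(s[:,2],75))<.003]; c,w,a=rect(t)
        if max(w)>.065 or min(w)<.022: continue
        if np.median(sat[L==k])>90: print("coloured, skipped",c); continue
        h=cv2.convexHull((t[:,:2]-c).astype(np.float32))[:,0]
        wid=lambda a: np.ptp(h@[np.cos(a),np.sin(a)])
        A=np.radians(np.arange(0,60)); g=A[np.argmin([sum(wid(a+j*np.pi/3) for j in range(3)) for a in A])]
        out.append(dict(kind="bearing" if max(w)>.042 else "nut",c=c,w=w,z=float(np.median(t[:,2])),flat=g,n=len(t)))
    return out
def pick(p0,kind):
    """close look near p0, grasp; returns True when held"""
    im,d,P,C=look("close_%s_%d"%(kind,st()["time"]),(p0[0]-.04,p0[1],.25))
    L=[q for q in parts(C,im) if q["kind"]==kind]
    if not L: print("lost",kind); return False
    q=min(L,key=lambda q:np.hypot(*(q["c"]-p0))); print(kind,q["c"],q["w"],"z",round(q["z"],4),"flat",round(np.degrees(q["flat"]),1),q["n"])
    yaw=np.pi/2 if kind=="bearing" else min([q["flat"]+k*np.pi/3 for k in range(6)],key=lambda a:abs(a-np.pi/2))
    o=down(yaw); env.command_gripper(.075 if kind=="bearing" else .055)
    env.reach([*q["c"],.08],o); env.move_l([*q["c"],.013],o,max_speed=.08); env.command_gripper(0); env.hold(.1)
    env.move_l([*q["c"],.13],o); say("lifted"); w=st()["width"]
    return abs(w-(.052 if kind=="bearing" else .030))<.006
def put(x,y,z,op):
    o=down(np.pi/2+BY); env.reach([x,y,.15],o); w=st()["width"]; env.move_l([x,y,z],o,max_speed=.1); say("at place"); env.command_gripper(op); env.hold(.15); env.move_l([x,y,.15],o); return w
E
python3 - <<'E'
from h import *
im,d,P,C=look("m1",(.45,.28,.40)); L=parts(C,im)
for q in L: print(q["kind"],q["c"],q["w"],q["n"])
b=[q for q in L if q["kind"]=="bearing"]
if pick(b[0]["c"],"bearing"): print("w before",put(.560,-.07-.08,.020,.062))
say()
E
```

```text
bearing [0.4557 0.4081] [0.0501 0.0502] 475
nut [0.4521 0.2278] [0.0313 0.0293] 150
nut [0.5519 0.2088] [0.0291 0.0311] 130
bearing [0.5695 0.3834] [0.0508 0.0382] 295
bearing [0.4559 0.4086] [0.0513 0.0513] z 0.0184 flat 30.0 814
lifted t 24.2 p [0.4552 0.4081 0.1287] w 0.0502 F [-1.3  0.1 -0.4] q6 -1.04
at place t 27.6 p [ 0.5607 -0.1503  0.0208] w 0.0504 F [ 0.7  0.6 -0.7] q6 -2.03
w before 0.051034742771824015
 t 29.2 p [ 0.5593 -0.1496  0.1488] w 0.062 F [-0.1  0.9  0.5] q6 -2.03
```

```bash
python3 - <<'E'
from h import *
if pick(np.array([.576,.382]),"bearing"): print("w before",put(.560,.01,.020,.062))
for p,y in(((.552,.209),-.10),((.452,.228),-.04)):
    if pick(np.array(p),"nut"): print("w before",put(.565,y,.032,.040))
im,d,P,C=look("k2",(.42,-.07,.36)); knobcheck(C); cv2.imwrite("pics/k2c.png",im[100:330])
viewer.grab_frame("scene"); im,d=viewer.grab_frame("scene"); cv2.imwrite("pics/scene1.png",im); say()
E
```

```text
bearing [0.5757 0.3818] [0.0516 0.05  ] z 0.0185 flat 31.0 821
lifted t 35.0 p [0.5748 0.3814 0.1284] w 0.0507 F [ 0.2 -1.7 -1.1] q6 -1.16
at place t 37.9 p [0.5607 0.0099 0.0208] w 0.0507 F [ 0.6  0.  -0.8] q6 -1.75
w before 0.050597269355847546
nut [0.5526 0.2079] [0.0295 0.0326] z 0.0201 flat 6.0 261
lifted t 44.1 p [0.5517 0.2077 0.1287] w 0.029 F [-1.4 -0.2 -1. ] q6 -1.0
at place t 46.7 p [ 0.5657 -0.1003  0.0328] w 0.0288 F [-0.7  0.1 -1.1] q6 -1.94
w before 0.02928184275459331
nut [0.4519 0.2274] [0.0291 0.0323] z 0.0201 flat 47.0 258
lifted t 53.4 p [0.451  0.2272 0.1288] w 0.0293 F [-0.7  0.3 -0.8] q6 -1.64
at place t 55.9 p [ 0.5657 -0.0402  0.0328] w 0.0291 F [ 0.4  0.5 -1.2] q6 -1.84
w before 0.029285009902681854
knob 365 (array([ 0.47  , -0.0693]), array([0.0458, 0.0159]), 75.6) [0.0885 0.0997 0.1014]
 t 58.7 p [ 0.4201 -0.0699  0.3593] w 0.04 F [-0.4  0.1 -0.1] q6 -2.02
```

View pics/k2c.png

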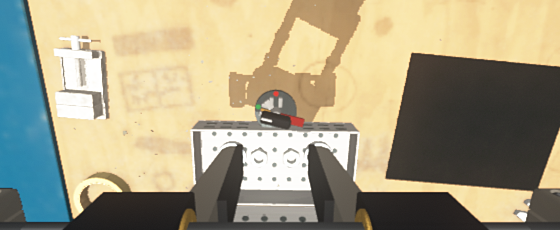

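View pics/scene1.png

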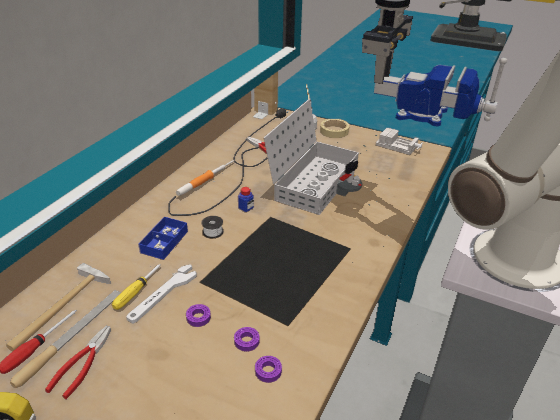

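All four parts lie in the basket (k2c: nuts at (260,156), (291,156), bearings beside them); the mat is empty, bottle and reel are unmoved. Now the lid, from behind with closed fingers.

```bash
python3 - <<'E'
from h import *
o=down(np.pi/2+BY); env.command_gripper(0)
H=np.array([.640,.0555]); y=-.071; r=.115
def tcp(th):
    u=np.array([-np.cos(th),np.sin(th)]); n=np.array([np.sin(th),np.cos(th)])
    c=H+r*u+.005*n; return [c[0]+.010,y,c[1]+.008]
env.move_l([.60,y,.36],o); env.move_l([.725,y,.34],o); env.move_l([.725,y,tcp(1.75)[2]],o,max_speed=.1); say("behind")
for th in np.arange(1.75,-.031,-.1):
    env.move_l(tcp(th),o,max_speed=.08); F=st()["wrist_force"]
    print(round(th,2),np.round(F,1),end="; ")
    if np.linalg.norm(F)>35: print("STOP");break
print()
th=0.
while th>-.05 and st()["wrist_force"][2]<15:
    th-=.008; env.move_l(tcp(th),o,max_speed=.03)
say("pressed"); env.hold(.3)
p=tcp(0); env.move_l([p[0],y,.20],o)
im,d,P,C=look("l1",(.40,-.07,.33))
l=sel(C,(.50,.55),(-.19,.05),(.04,.15)); print("lid z",np.percentile(l[:,2],[5,50,95]).round(4),"fit z(x)",np.polyfit(l[:,0],l[:,2],1)); knobcheck(C); cv2.imwrite("pics/l1c.png",im[100:400]); say()
E
```

```text
behind t 63.5 p [ 0.7254 -0.0711  0.1766] w 0.0005 F [ 0.5  0.3 -0.5] q6 -1.82
1.75 [ 0.3 -0.5 -0.3]; 1.65 [-0.2 -0.9 -1.2]; 1.55 [0.3 0.7 0.5]; 1.45 [-0.2 -0.2  0.7]; 1.35 [ 1.2 -0.3  0.1]; 1.25 [0.1 0.7 1.9]; 1.15 [-0.7 -0.3 -0.1]; 1.05 [-0.4  0.4  0.2]; 0.95 [-0.4  0.4  0.1]; 0.85 [-0.1 -0.3  0.3]; 0.75 [-0.1  0.8  0.5]; 0.65 [-0.3  0.4  0.1]; 0.55 [ 0.4 -0.2 -0.1]; 0.45 [-0.2  0.2  0.6]; 0.35 [-0.6 -0.3  0.4]; 0.25 [-0.6 -0.1  0.2]; 0.15 [-0.4 -0.3 -1.2]; 0.05 [-0.1 -0.5 -0.4]; 
pressed t 70.1 p [ 0.5358 -0.0712  0.0686] w 0.0004 F [-6.8  2.3 19.5] q6 -1.91
lid z [0.0598 0.0613 0.0626] fit z(x) [0.02492965 0.04806456]
knob 352 (array([ 0.4697, -0.0692]), array([0.0461, 0.0157]), 75.91) [0.088  0.0995 0.1012]
 t 72.5 p [ 0.4001 -0.0699  0.3287] w 0.0005 F [ 0.6  0.5 -0.1] q6 -2.04
```

View pics/l1c.png

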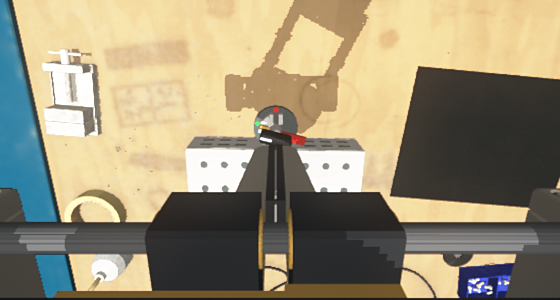

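Lid is shut (face at 0.061 m, as expected), knob still in the free notch. Lock it now.

```bash
python3 - <<'E'
from h import *
env.reach([0.42,-0.07,0.25],down(-np.pi/2+BY+1.309))
knob(1.309,0)
im,d,P,C=look("k3",(.40,-.07,.33)); knobcheck(C); l=sel(C,(.515,.55),(-.19,.05),(.04,.15)); print("lid z",np.percentile(l[:,2],[5,50,95]).round(4))
cv2.imwrite("pics/k3c.png",cv2.resize(im[120:360,140:420],None,fx=2,fy=2))
im,d=viewer.grab_frame("side"); cv2.imwrite("pics/side1.png",cv2.resize(im[130:300,140:360],None,fx=3,fy=3)); Cs=cloud("side",d)
for r in((.505,.545),(.595,.635)): s=sel(Cs,r,(-.19,.05),(.03,.1)); print("side lid z at",r,np.median(s[:,2]).round(4))
say()
E
```

```text
gripped t 77.6 p [ 0.4709 -0.0696  0.0776] w 0.0174 F [ 1.3  0.  -1.6] q6 -0.13
pulled t 78.1 p [ 0.4705 -0.0695  0.0881] w 0.0169 F [ 6.2 -1.2 -9.6] q6 -0.13
turned t 80.9 p [ 0.4702 -0.0693  0.0879] w 0.017 F [ 5.1 -1.2 -9.8] q6 1.18
lowered t 81.4 p [ 0.4706 -0.0694  0.0777] w 0.0172 F [ 2.4  1.2 -2.3] q6 1.18
up t 83.2 p [ 0.4698 -0.0692  0.1879] w 0.0502 F [-0.6  0.4 -0.3] q6 1.18
knob 355 (array([ 0.4696, -0.0693]), array([0.0143, 0.0454]), 89.96) [0.0934 0.0997 0.1014]
lid z [0.06   0.0613 0.0625]
side lid z at (0.505, 0.545) 0.0594
side lid z at (0.595, 0.635) 0.0594
 t 86.2 p [ 0.4  -0.07  0.33] w 0.05 F [ 0.8  0.6 -0.6] q6 -2.04
```

View pics/k3c.png

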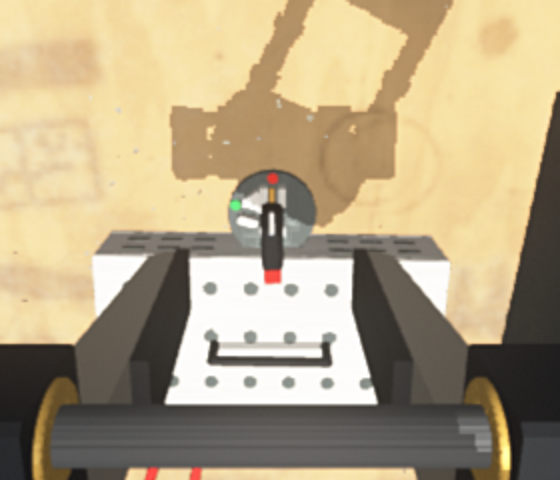

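View pics/side1.png

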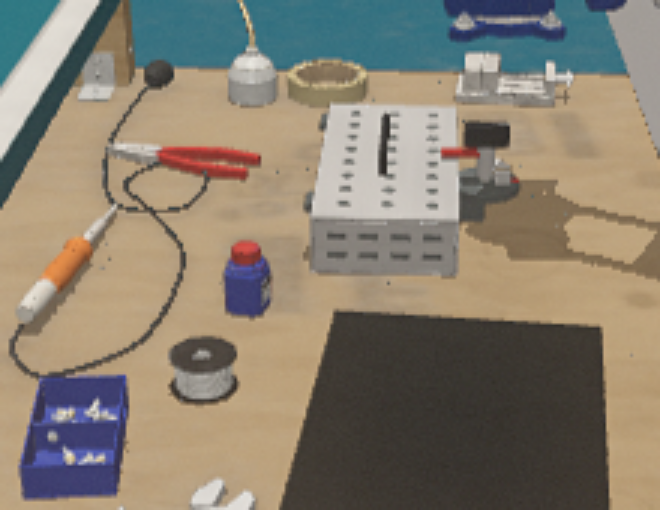

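The lid is flat shut, with the tongue over its edge at (272,276) and the knob bar in line with the red dot, seated. The mat is empty, and the bottle and reel are in place. Handing in.

```bash
python3 -c "
from h import *
say(); print(ticket.close_job())"
```

```text
t 86.2 p [ 0.4  -0.07  0.33] w 0.05 F [ 0.8  0.6 -0.6] q6 -2.04
the job is handed in; nothing more can be done
None
```

The basket is loaded, shut and locked, and the job was handed in at 86 s of the 210 s allowed; no verdict is reported.

- **Unlocking:** I pulled the knob up, turned it to the green dot and let it seat. Depth showed it at 75° and fully down.
- **Parts:** four were on the mat, two bearings and two nuts; no third bearing was seen. All four went into the basket, and I left the purple rings alone.
- **Lid and lock:** I pushed the lid shut from behind with closed fingers, then turned the knob back to the red dot, where it snapped home.

**Last checks:**
- The lid face was 59 to 61 mm above the worktop in both cameras, against 60.5 mm expected.
- The knob was within about 0.1° of the locked notch, with its bar top at the seated height of 99.7 mm.
- The mat was empty, and the bottle and solder reel stood where they began by eye; I did not measure them again.
- The one disagreement came after closing the lid: a slope fit to the wrist camera's depth gave 0.025 rad. The side camera showed equal heights front and back, so I took it as depth noise.
- The parts could not be seen once the lid was shut. They were last seen lying inside the basket just before that.

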